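# Knock the cradle's peg home and present a guitar neck over it

## Task

Take the mallet and knock the yellow sprung peg of the neck cradle fully home with it, without touching the cradle or its peg with the hand, and set the mallet back down on the bench, clear of the cradle and the rest. Then take the small guitar neck off its rest, gripping it across the shaft at its balance point, and finish while holding it level and still about 3 cm above the cradle's cork pads, lined up as it would lie there, with the heel over the heel pad: do not put it down or let go. Drop nothing, and leave the glue bottle, the wax tin and the plane where they are.

Things in the scene. Friction and masses are not known exactly. Their poses are not given: they have to be found in the camera images.
- cradle: Fixed plywood board 280 x 90 x 25 mm (its x, y, z) with two dark, cork-topped pads, 50 x 60 mm in x, y, centred at x = -125 mm (heel pad) and x = +60 mm (shaft pad); cork tops 40 mm above the bench. Origin: centre of its underside, on the bench; z up, x along its length: -x is the heel end and points roughly towards the robot.
- cradle_hold (a point): The point on the cradle's centreline at the height of the cork tops (40 mm), at cradle x = -49 mm: the neck's balance point belongs straight above it. Axes as the cradle's.
- peg_top (a point): Centre of the flat top of the yellow upright peg, 18 mm in diameter, that comes up between the cradle's pads at cradle x = -33 mm, y = 0, through a brass collar. 64 mm above the bench when fully up, 36 mm when fully home (4 mm below the cork tops).
- peg (a joint): How far the peg is pressed down, m: 0 fully up, 0.028 fully home on its stop. It begins 0 to 8 mm down. A light spring and a stiff friction fit: it takes 5 N to start it and about 7 N at the end, and stays where it is left.
- mallet: Joiner's mallet, about 0.36 kg, standing on a square striking face. Head: pale wood, 56 x 56 mm, 90 tall; dark flat handle 20 mm wide (y), 28 tall (z), along -x to x = -183 mm (12 mm stub at the +x side), axis 45 mm above the face, pointing roughly to the robot. Origin: centre of the lower face; z up. Centre of mass 9 mm off the head's axis, towards the handle.
- mallet_grip (a point): Point on the handle's axis to grip across y, mallet x = -65 mm, z = 45 mm: 37 mm from the head's near side.
- rest: Fixed low wooden stand that carries the neck: base 260 x 50 x 8 mm with two blocks (50 x 50 mm, tops 30 mm above the bench) under the neck's heel and under the far end of its shaft; open in between, where the neck is gripped. Origin at the bench under the neck's origin; axes as the neck's at the start, give or take.
- neck: Small dark brown guitar neck, 300 mm long, about 0.3 kg, lying flat side down. Along its x: heel block -150 to -100 mm (55 wide, 46 tall), shaft -100 to +70 mm (38 wide, 20 tall), headstock +70 to +150 mm (56 wide, 14 tall). Origin: middle of its length, on its underside, 30 mm above the bench at the start; z up, -x is the heel end, roughly towards the robot.
- neck_balance (a point): The neck's balance point (centre of mass along its length): neck x = -49 mm, on the shaft 51 mm from the heel block's face, at mid-height of the shaft (10 mm above the underside). Axes as the neck's.
- neck_heel (a point): Point in the heel block on the centreline, neck x = -125 mm, 10 mm above the underside; belongs above the cradle's heel pad.
- glue: White glue bottle with red cap, 56 mm in diameter, 130 mm tall. Origin at the centre of its foot. Leave it.
- wax: Low brass-coloured wax tin with a pale lid, 72 mm in diameter, 45 mm tall. Origin at the centre of its foot. Leave it.
- plane: Small steel block plane, 150 x 45 mm, about 45 mm tall. Origin at the centre of its sole. Leave it.

How it is judged:
On the way, in this order (a step that is already met when the one before it is completed fails the run):
1. the peg is driven home with the mallet held in the gripper and its head at the peg (value of joint peg above 0.024 m and contact force between mallet and the fingers above 1 N and distance between mallet and peg_top below 0.05 m), for 0.05 s.
2. the mallet is set down on the bench and let go, clear of the cradle and the rest (contact force between mallet and the fingers below 0.05 N and contact force between mallet and cradle below 0.05 N and contact force between mallet and rest below 0.05 N and linear speed of mallet below 0.03 m/s and height (world z) of mallet_grip below 0.065 m), for 0.2 s.
3. the neck is lifted clear of its rest, gripped within 25 mm of its balance point (contact force between neck and the fingers above 1 N and x of the grasp point in the frame of neck_balance between -0.025 and 0.025 m and contact force between neck and rest below 0.05 N and contact force between neck and cradle below 0.05 N and contact force between neck and mallet below 0.05 N and height (world z) of neck_balance above 0.06 m), for 0.2 s.
At the end, for the whole second after the job is handed in: Neck in the fingers within 25 mm of its balance point, level to 0.08 rad, still, underside 10-55 mm over the cork, balance point within 20 mm of cradle_hold in plan, in line to 0.14 rad, heel at heel end, touching nothing else; peg 24 mm down or more; mallet let go on the bench, off cradle and rest (all of step 2 and contact force between neck and the fingers above 1 N and x of the grasp point in the frame of neck_balance between -0.025 and 0.025 m and contact force between neck and rest below 0.05 N and contact force between neck and cradle below 0.05 N and contact force between neck and mallet below 0.05 N and z of neck in the frame of cradle_hold between 0.01 and 0.055 m and value of joint peg above 0.024 m and horizontal distance between neck_balance and cradle_hold below 0.02 m and angle between the x axis of neck and the x axis of cradle, either way round below 0.14 rad and x of neck_heel in the frame of cradle_hold below -0.04 m and angle between neck's own z axis and vertical below 0.08 rad and linear speed of neck below 0.02 m/s and angular speed of neck below 0.15 rad/s); the arm keeps its last pose, push and grip.
It fails at once if the hand or arm touches the cradle or its peg (over 1 N) (contact force between any of the fingers, the arm and cradle above 1 N).
It fails at once if the mallet is dropped (over 0.7 m/s while not held) (contact force between mallet and the fingers below 0.01 N and linear speed of mallet above 0.7 m/s).
It fails at once if the neck is dropped (over 0.7 m/s while not held) (contact force between neck and the fingers below 0.01 N and linear speed of neck above 0.7 m/s).
It fails at once if the glue bottle, wax tin or plane is moved by more than 20 mm (distance of any of glue, wax, plane from where it was at the start of the episode above 0.02 m).
It also fails if it takes over 64 s, if anything falls off the work surface, if the arm or the gripper's body presses on something with over 40 N, if the wrist force passes 120 N, or if a joint passes its speed limit or range.

## Robot

A 7-joint arm with a two-finger parallel gripper is mounted at the origin on the work surface. World frame = base frame: x ahead of the robot, y to its left, z up, the work surface at z = 0. Lengths are in m, angles in rad, forces in N, time in s.
With the tool pointing down it reaches from about 0.4 to 0.925 m from the base axis. Payload 4.1 kg.
Tool frame: the origin (TCP) lies between the finger pads; the fingertips stand 8 mm ahead of it and the grasp point (between the pads) lies 11 mm behind it (manip.tip_extent is the distance from the TCP to the fingertips, in m); z points along the fingers, y is the line along which they close (so a half turn about z gives the same grasp; the last joint's range is limited). The gripper opens to 85 mm and grips with 20 to 120 N. Pads are 22 mm wide; open, the fingers measure 114 mm over their backs; the gripper's body (76 mm by 85 mm) begins 54 mm behind the grasp point. The pads swing forward as they close: fully open they stand 13 mm farther back than shut.
Start: joints at [1.144, 0.398, 0.045, 1.537, -0.019, 1.207, -0.051], TCP at [0.209, -0.615, 0.239] pointing down, gripper open.
Joint ranges: [-2.82, 2.82], [-0.49, 2.23], [-1.37, 1.46], [0, 2.46], [-1.36, 4.5], [0.23, 2], [-2.94, 2.94]. Speed limits (rad/s): [2.57, 2.57, 3.14, 3.14, 3.14, 3.14, 3.14].

## Interface

Orientations are given as a unit quaternion [x, y, z, w].
In Python, from cell import manip, inverse_kinematics, cams, order gives the robot as it stands. Calls block until the motion is done:
- manip.goto(position, orientation): joint-space move of the TCP to a pose.
- manip.move_l(position, ori=None, v=0.15): straight line of the TCP; ori=None keeps the orientation; v is the mean speed in m/s.
- manip.movej(angles): joint-space move.
- manip.open_jaws() and manip.clamp(): open the fingers fully, or close them until they stop; the grip force is fixed at half the most.
- manip.hold(seconds).
- inverse_kinematics(position, orientation): joint angles nearest the present ones, or None.
- manip.sense(): the state.
- cams.grab_frame(name): name is "scene" or "top"; returns the picture (400x640x3 uint8, red, green, blue); there is no depth.
- cams.camera_model(name): a dict with "vertical_fov" (degrees; the focal length in pixels is half the picture's height over the tangent of half this angle, whatever the lens; pixels are square), "cx", "cy" (the principal point, pixels), "dist_coeffs" ([k1, k2, p1, p2, k3] as OpenCV has them; the pictures are not rectified), "rvec" (rotation vector, rad) and "tvec" (3), from world to camera coordinates, as OpenCV has them. Camera axes: x right, y down, z forward; pixel columns grow to the right and rows downward; lengths in m; the calibration is good to about 2 mm. A picture is of the moment at which its call begins. camera_model takes no time and is no camera call.
A pose or a line that the arm cannot do raises manip.Unreachable and nothing moves.
- order.hand_in(): hands the job in; it is judged then, once.
Trained networks look in the newest picture that a camera, given by its name, has taken for a name from the list of things; names that differ only in an ending like _2 or _b are one class to them, and where a whole thing is asked for, a point or a joint stands for the part that bears it (a point fixed in the world has none). Each returns a list of dicts, best first, with "confidence" (0 to 1); they miss things now and then, are a little off and sometimes report something else, mostly with a low value. They report only what shows in the picture. A call takes as long as a camera call.
- cams.silhouettes(camera, thing): "pixels" (400x640 bool, what is visible of it).
- cams.landmark_of(camera, thing): "centre" ([x, y, z] in m, in world coordinates, good to about 4 mm: a listed point, or the origin of a listed thing).
The state is a dict: "clock": time; "joint_pos": joint angles; "joint_vel": joint speeds; "effort": joint torques, N m; "position": TCP position; "orientation": TCP orientation; "ft_force": force on the tool from outside, world axes, zero at the start; "ft_torque": the same for the moment, N m; "width": finger opening in m; "finger_force": force on a finger pad.
Only numpy, scipy, OpenCV 4.12 (cv2) and the standard library are available. Lean on these libraries where they do the work, as an engineer would, in place of code of your own. Each camera call takes 0.05 s, during which the arm holds its last target. There are 200 camera calls.

## Working session

There is one attempt and no reset: what is moved stays moved. The work goes in short steps, each a Python script; the robot and the scene stay as the last script left them, time stands still between calls to the robot, and variables do not carry over. Pictures are saved under pics/ and viewed, at most 10 in all, crops included, and the job is handed in when it is done.

```bash
mkdir -p pics; ls
python3 - <<'E'
from cell import manip, inverse_kinematics, cams, order
import cv2
for c in ["scene","top"]:
    im=cams.grab_frame(c); cv2.imwrite(f"pics/{c}0.png",im[:,:,::-1])
    for t in ["cradle","cradle_hold","peg_top","mallet","mallet_grip","rest","neck","neck_balance","neck_heel","glue","wax","plane"]:
        print(c,t,[(round(d["confidence"],2),[round(float(v),3) for v in d["centre"]]) for d in cams.landmark_of(c,t)][:2])
    print(cams.camera_model(c))
s=manip.sense();print(s["clock"],s["position"],s["orientation"],s["width"])
E
```

```text
pics
scene cradle [(0.65, [0.549, 0.302, 0.004])]
scene cradle_hold [(0.86, [0.5, 0.312, 0.043])]
scene peg_top [(0.51, [0.518, 0.309, 0.059])]
scene mallet [(0.59, [0.518, 0.014, -0.0]), (0.26, [0.769, 0.096, 0.001])]
scene mallet_grip [(0.54, [0.507, -0.309, 0.041])]
scene rest [(0.83, [0.56, -0.304, -0.001])]
scene neck [(0.74, [0.556, -0.304, 0.026])]
scene neck_balance [(0.74, [0.507, -0.306, 0.042])]
scene neck_heel [(0.65, [0.435, -0.315, 0.042])]
scene glue [(0.87, [0.769, 0.092, -0.002])]
scene wax [(0.73, [0.549, 0.476, 0.002]), (0.55, [0.563, -0.306, -0.002])]
scene plane [(0.71, [0.768, -0.098, -0.001]), (0.43, [0.554, -0.305, 0.028])]
{'vertical_fov': 44.77211862478976, 'cx': 317.39700327848436, 'cy': 203.0958863181309, 'dist_coeffs': array([-0.1059164,  0.       ,  0.       ,  0.       ,  0.       ]), 'rvec': array([ 1.3096104 ,  2.39720456, -0.7609926 ]), 'tvec': array([ 0.25667806, -0.39256596,  1.534812  ])}
top cradle [(0.67, [0.552, 0.306, 0.001])]
top cradle_hold []
top peg_top [(0.61, [0.517, 0.31, 0.059]), (0.4, [0.556, -0.307, -0.001])]
top mallet [(0.91, [0.514, 0.01, -0.002])]
top mallet_grip [(0.68, [0.455, 0.0, 0.045])]
top rest [(0.6, [0.556, -0.309, -0.002])]
top neck [(0.7, [0.561, -0.306, 0.029])]
top neck_balance [(0.78, [0.508, -0.307, 0.039])]
top neck_heel [(0.61, [0.433, -0.319, 0.039])]
top glue [(0.58, [0.769, 0.103, 0.001])]
top wax [(0.94, [0.554, 0.479, -0.003])]
top plane []
{'vertical_fov': 52.532090832789635, 'cx': 321.162614199003, 'cy': 202.32070323657126, 'dist_coeffs': array([-0.06952191,  0.        ,  0.        ,  0.        ,  0.        ]), 'rvec': array([ 2.18384324, -2.01679   ,  0.22794299]), 'tvec': array([0.04515205, 0.6071618 , 0.99293731])}
1.3 [ 0.20932828 -0.61541038  0.23934544] [9.86590122e-01 1.63217422e-01 2.01452920e-05 5.42717335e-05] 0.085466638653667
```

```bash
cat > h.py <<'E'
from cell import manip, inverse_kinematics, cams, order
import numpy as np, cv2
from scipy.spatial.transform import Rotation as R
def K(c):
    m=cams.camera_model(c); f=200/np.tan(np.radians(m["vertical_fov"])/2)
    return m,np.array([[f,0,m["cx"]],[0,f,m["cy"]],[0,0,1]])
def proj(c,P):
    m,k=K(c); return cv2.projectPoints(np.asarray(P,float).reshape(-1,3),m["rvec"],m["tvec"],k,m["dist_coeffs"])[0].reshape(-1,2)
def unproj(c,uv,z):
    m,k=K(c); Rm=cv2.Rodrigues(m["rvec"])[0]; C=-Rm.T@m["tvec"]
    n=cv2.undistortPoints(np.asarray(uv,float).reshape(-1,1,2),k,m["dist_coeffs"]).reshape(-1,2)
    d=np.c_[n,np.ones(len(n))]@Rm; return C+d*((z-C[2])/d[:,2])[:,None]
def boxpts(x0,x1,w,z0,z1):
    return np.array([[x,y,z] for x in(x0,x1) for y in(-w/2,w/2) for z in(z0,z1)])
PARTS={"mallet":[boxpts(-.028,.028,.056,0,.09),boxpts(-.183,.040,.020,.031,.059)],
"neck":[boxpts(-.15,-.1,.055,0,.046),boxpts(-.1,.07,.038,0,.020),boxpts(.07,.15,.056,0,.014)],
"cradle":[boxpts(-.14,.14,.09,0,.025),boxpts(-.15,-.1,.06,.025,.04),boxpts(.035,.085,.06,.025,.04)]}
def render(c,t,x,y,yaw,z=0):
    m=np.zeros((400,640),np.uint8); r=R.from_euler("z",yaw).as_matrix()
    for b in PARTS[t]:
        h=cv2.convexHull(np.round(proj(c,b@r.T+[x,y,z])*16).astype(np.int32)); cv2.fillConvexPoly(m,h,1,shift=4)
    return m>0
def fit(masks,t,x0,z=0):
    from scipy.optimize import minimize
    def cost(p): 
        v=0
        for c,m in masks.items():
            r=render(c,t,p[0],p[1],p[2],z); v+=1-(r&m).sum()/max(1,(r|m).sum())
        return v
    best=min(((cost([x0[0],x0[1],a]),a) for a in x0[2]+np.linspace(-.5,.5,21)))
    p=[x0[0],x0[1],best[1]]
    res=minimize(cost,p,method="Nelder-Mead",options=dict(initial_simplex=np.array(p)+np.array([[0,0,0],[.01,0,0],[0,.01,0],[0,0,.08]]),xatol=2e-4,fatol=1e-4))
    return res.x,res.fun
def down(yaw): # tool z down, tool y along world direction yaw+90deg
    return (R.from_euler("z",yaw)*R.from_euler("x",np.pi)).as_quat()
E
python3 - <<'E'
from h import *
ims={c:cams.grab_frame(c) for c in("scene","top")}
for t,x0,z in(("mallet",(.516,.01,0),0),("neck",(.558,-.305,0),.03),("cradle",(.55,.305,0),0)):
    ms={}
    for c in ims:
        s=cams.silhouettes(c,t)
        if s: ms[c]=s[0]["pixels"]; print(t,c,s[0]["confidence"],ms[c].sum())
    for sub in ([["scene","top"]]+[["scene"],["top"]]):
        mm={c:ms[c] for c in sub if c in ms}
        if mm: p,f=fit(mm,t,x0,z); print(t,list(mm),p.round(4),round(f,3))
    p,f=fit(ms,t,x0,z)
    for c in ims:
        cs=cv2.findContours(render(c,t,*p,z).astype(np.uint8),cv2.RETR_EXTERNAL,cv2.CHAIN_APPROX_NONE)[0]
        ims[c]=cv2.drawContours(ims[c].copy(),cs,-1,(0,255,0),1)
for c in ims: cv2.imwrite(f"pics/{c}1.png",ims[c][:,:,::-1])
E
```

```text
mallet scene 0.6 1301
mallet top 0.92 1113
mallet ['scene', 'top'] [0.5146 0.012  0.2116] 0.218
mallet ['scene'] [0.5165 0.0133 0.2197] 0.097
mallet ['top'] [0.5145 0.0104 0.1999] 0.115
neck scene 0.7 1799
neck top 0.63 2058
neck ['scene', 'top'] [ 0.5582 -0.3068  0.0823] 0.261
neck ['scene'] [ 0.557  -0.3094  0.1076] 0.124
neck ['top'] [ 0.5582 -0.3072  0.0834] 0.126
cradle scene 0.96 4327
cradle top 0.81 3667
cradle ['scene', 'top'] [ 0.5502  0.3036 -0.1188] 0.065
cradle ['scene'] [ 0.5498  0.3033 -0.1172] 0.036
cradle ['top'] [ 0.5502  0.304  -0.115 ] 0.03
```

View pics/top1.png

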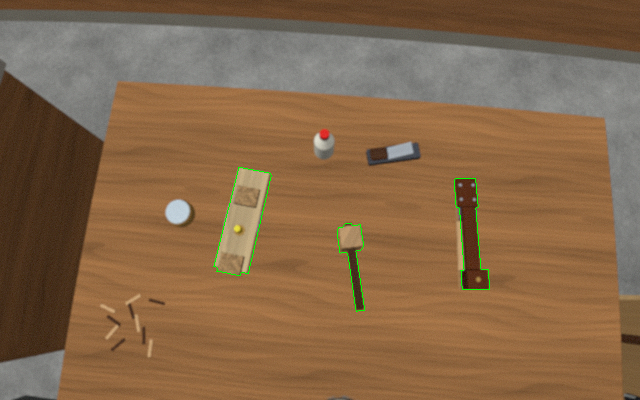

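View pics/scene1.png

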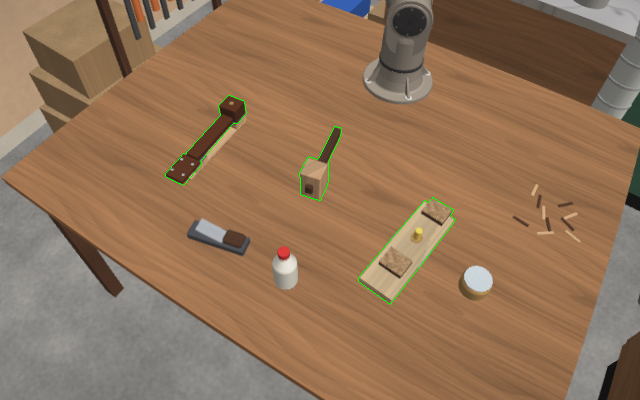

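The contours fit both pictures. In top, the mallet head is at (350,237), the peg at (237,229) and the neck runs (467,185)–(475,285). In scene, the peg is at (418,235). I'll grip the mallet now.

```bash
cat >> h.py <<'E'
M=(.515,.0115,.208); N=(.5582,-.307,.085); C=(.5502,.3036,-.117)
def pt(f,x,y=0): return np.array([f[0]+x*np.cos(f[2])-y*np.sin(f[2]), f[1]+x*np.sin(f[2])+y*np.cos(f[2])])
def st(tag=""):
    s=manip.sense(); print(tag,round(s["clock"],2),np.round(s["position"],4),"w",round(s["width"],4),"ff",np.round(s["finger_force"],1),"F",np.round(s["ft_force"],1),"T",np.round(s["ft_torque"],2)); return s
E
python3 - <<'E'
from h import *
g=pt(M,-.065)
manip.goto([*g,.16],down(M[2])); st("above")
manip.move_l([*g,.034]); st("at")
manip.clamp(); st("clamped")
manip.move_l([*g,.16]); manip.hold(.2); st("lift")
for c in("scene","top"):
    im=cams.grab_frame(c); cv2.imwrite(f"pics/{c}2.png",im[:,:,::-1])
a=cv2.imread("pics/scene2.png")[60:260,230:480]; b=cv2.imread("pics/top2.png")[130:330,230:480]
cv2.imwrite("pics/lift.png",cv2.resize(np.hstack([a,b]),None,fx=1.6,fy=1.6,interpolation=cv2.INTER_CUBIC))
E
```

```text
above 4.07 [ 0.4517 -0.0028  0.1601] w 0.0854 ff 0.0 F [ 0.7 -0.8  0.6] T [ 0.01 -0.05  0.  ]
at 5.06 [ 0.4522 -0.0019  0.0346] w 0.0853 ff 0.0 F [ 0.1  0.1 -0.5] T [-0.01 -0.03 -0.06]
clamped 5.67 [ 0.4515 -0.0017  0.0343] w 0.0194 ff 59.0 F [-1.4  0.1  5.8] T [ 0.15  0.27 -0.03]
lift 6.86 [ 0.4507 -0.0019  0.1591] w 0.0196 ff 58.4 F [-0.3 -0.3 -4.1] T [ 0.    0.22 -0.02]
```

View pics/lift.png

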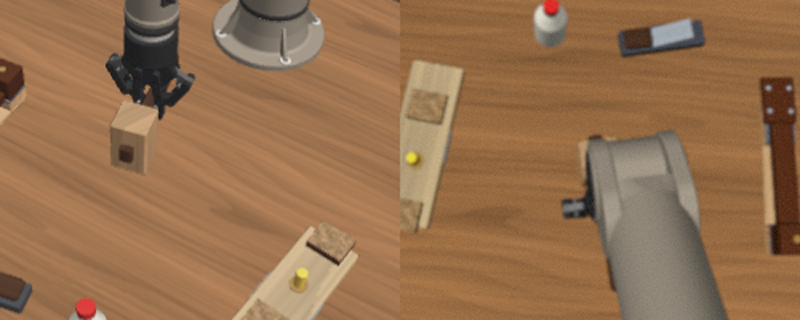

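The mallet is held level, with the head at about (135,140) in the left crop, and the peg is seen at (300,278). Next I'll press the peg in steps while watching the force.

Run:
```python
from h import *
g=pt(C,-.086)
p0=manip.sense()["position"]
manip.goto([*g,.17],down(C[2])); manip.hold(.2)
s=st("above"); f0=s["ft_force"][2]
manip.move_l([*g,.105],v=.15); st("near")
for z in (.095,.088,.082,.077,.073,.071,.070,.069,.068,.067,.066):
    manip.move_l([*g,z],v=.06); s=st(f"{z}")
    if s["ft_force"][2]-f0>16: break
manip.hold(.1); st("end")
im=cams.grab_frame("scene"); cv2.imwrite("pics/p1.png",cv2.resize(im[150:320,300:520,::-1],None,fx=3,fy=3,interpolation=cv2.INTER_CUBIC))
```

```text
above 8.36 [0.4655 0.312  0.1699] w 0.0192 ff 58.5 F [-0.9  0.4 -2.5] T [ 0.02  0.22 -0.04]
near 8.94 [0.4652 0.314  0.1054] w 0.0192 ff 58.4 F [-0.1  1.1 -3.5] T [ 0.05  0.17 -0.03]
0.095 9.26 [0.4647 0.3135 0.095 ] w 0.0193 ff 58.4 F [-0.7  0.4 -4.9] T [ 0.04  0.24 -0.01]
0.088 9.53 [0.4653 0.3141 0.0882] w 0.0194 ff 58.7 F [ 0.4  0.7 -2.5] T [ 0.14 -0.05  0.07]
0.082 9.78 [0.4651 0.314  0.0819] w 0.0192 ff 58.9 F [ 0.7  0.5 -1.3] T [ 0.25 -0.17  0.06]
0.077 10.03 [0.465  0.3138 0.0768] w 0.0193 ff 59.0 F [ 1.6  0.8 -1.3] T [ 0.24 -0.18  0.05]
0.073 10.28 [0.465  0.3138 0.0728] w 0.019 ff 58.9 F [ 1.2  0.9 -1.5] T [ 0.3  -0.23  0.02]
0.071 10.53 [0.4649 0.3138 0.071 ] w 0.0195 ff 59.1 F [ 0.8  1.  -0.9] T [ 0.27 -0.23  0.07]
0.07 10.78 [0.4649 0.3138 0.0703] w 0.0194 ff 59.5 F [0.3 1.3 3. ] T [ 0.12 -0.1   0.01]
0.069 11.03 [0.4647 0.3139 0.07  ] w 0.0192 ff 60.2 F [-2.7  0.3  8.8] T [-0.23  0.13 -0.06]
0.068 11.28 [0.4645 0.3142 0.0697] w 0.0192 ff 60.9 F [-4.  -1.3 14.7] T [-0.36  0.41  0.01]
end 11.38 [0.4645 0.3142 0.0696] w 0.0189 ff 60.9 F [-4.7 -1.2 14.9] T [-0.37  0.37 -0.02]
```

View pics/p1.png

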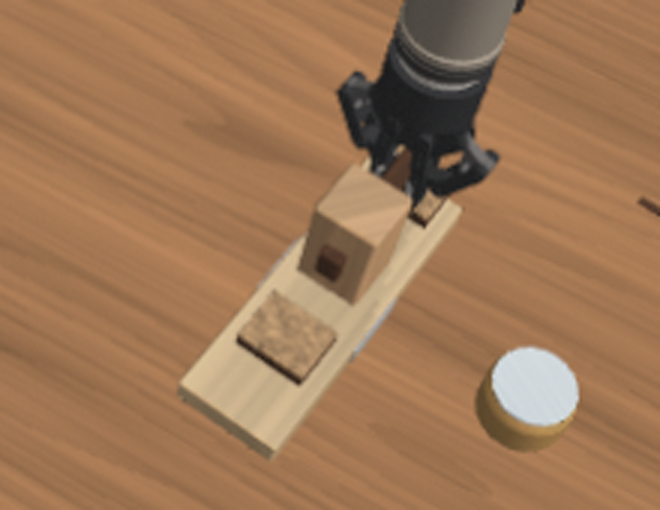

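The stop came at TCP z 0.070, so the face is at 0.036, which is the home height. The picture shows the head at (350,235) over the peg, clear of the pads. I'll lift, check the peg and set the mallet back.

Run:
```python
from h import *
p=manip.sense()["position"]
manip.move_l([p[0],p[1],.17],v=.15)
g=pt(M,-.065)
manip.goto([*g,.12],down(M[2])); manip.hold(.15); f0=st("above")["ft_force"][2]
a=cams.grab_frame("scene")
print([(d["confidence"],d["centre"]) for d in cams.landmark_of("scene","peg_top")][:2])
manip.move_l([*g,.042],v=.12)
for z in (.039,.037,.036,.035,.034,.033,.032,.031,.030):
    manip.move_l([*g,z],v=.05); s=st(f"{z}")
    if s["ft_force"][2]-f0>3.5: break
b=cams.grab_frame("scene")
cv2.imwrite("pics/p2.png",cv2.resize(np.hstack([a[90:270,250:470],b[90:270,250:470]])[:,:,::-1],None,fx=1.8,fy=1.8,interpolation=cv2.INTER_CUBIC))
```

```text
above 13.62 [ 4.520e-01 -4.000e-04  1.203e-01] w 0.0196 ff 58.6 F [-1.   0.2 -3.3] T [-0.05  0.2  -0.02]
[(0.42, [0.5197, 0.3077, 0.0394])]
0.039 14.78 [ 0.4517 -0.002   0.0394] w 0.0188 ff 58.6 F [ 0.8 -0.  -3.9] T [-0.01  0.18 -0.01]
0.037 15.03 [ 0.4513 -0.002   0.037 ] w 0.0191 ff 58.6 F [-1.1 -0.7 -3.3] T [-0.04  0.18 -0.01]
0.036 15.28 [ 0.4513 -0.0019  0.0359] w 0.0189 ff 58.6 F [-1.   0.4 -4. ] T [-0.07  0.15 -0.01]
0.035 15.53 [ 0.4513 -0.0019  0.0349] w 0.019 ff 58.6 F [ 0.3  0.3 -4.1] T [-0.04  0.23  0.01]
0.034 15.78 [ 0.4515 -0.0019  0.0343] w 0.019 ff 59.5 F [-2.   0.7  2. ] T [-0.03  0.44 -0.03]
```

View pics/p2.png

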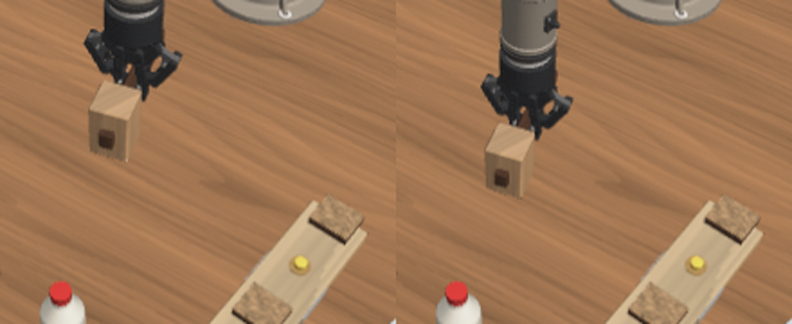

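The peg is down flush, at (300,265) in the crop, and the mallet stands on the bench at (508,160). Next: release it and take the neck.

Run:
```python
from h import *
g=pt(M,-.065)
manip.open_jaws(); manip.hold(.3); st("open")
manip.move_l([*g,.17],v=.15); manip.hold(.1)
n=np.array([.5085,-.3095])
manip.goto([*n,.16],down(.088))
cams.grab_frame("scene")
for t in("mallet","mallet_grip","neck_balance","neck_heel"): print(t,[(round(d["confidence"],2),d["centre"].round(3) if hasattr(d["centre"],"round") else d["centre"]) for d in cams.landmark_of("scene",t)][:1])
manip.move_l([*n,.029]); st("at")
manip.clamp(); st("clamped")
manip.move_l([*n,.16],v=.12); manip.hold(.3); st("lift")
for c in("scene","top"):
    im=cams.grab_frame(c); cv2.imwrite(f"pics/{c}3.png",im[:,:,::-1])
    for t in("neck_balance","neck_heel","mallet"): print(c,t,[(round(d["confidence"],2),np.round(d["centre"],3)) for d in cams.landmark_of(c,t)][:1])
a=cv2.imread("pics/scene3.png")[30:230,120:370]; b=cv2.imread("pics/top3.png")[130:330,320:570]
cv2.imwrite("pics/lift2.png",cv2.resize(np.hstack([a,b]),None,fx=1.6,fy=1.6,interpolation=cv2.INTER_CUBIC))
```

```text
open 16.78 [ 0.4514 -0.0019  0.034 ] w 0.0852 ff 0.0 F [-0.   0.1 -0.3] T [ 0.04  0.04 -0.02]
mallet [(0.6, [0.5177, 0.0081, 0.0027])]
mallet_grip [(0.84, [0.4518, 0.0003, 0.0427])]
neck_balance [(0.85, [0.5067, -0.3097, 0.0416])]
neck_heel [(0.92, [0.4307, -0.3135, 0.0401])]
at 20.41 [ 0.5093 -0.3098  0.0299] w 0.0856 ff 0.0 F [-0.2  0.7  0.8] T [ 0.04 -0.02 -0.02]
clamped 20.91 [ 0.509  -0.3101  0.0298] w 0.0369 ff 62.2 F [-0.5 -0.4  4.4] T [-0.17  0.07 -0.07]
lift 22.45 [ 0.5083 -0.3094  0.1596] w 0.037 ff 61.3 F [-0.3 -0.9 -3.1] T [ 0.01 -0.   -0.03]
scene neck_balance [(0.69, array([ 0.506, -0.308,  0.171]))]
scene neck_heel [(0.56, array([ 0.432, -0.313,  0.174]))]
scene mallet []
top neck_balance [(0.82, array([ 0.507, -0.309,  0.171]))]
top neck_heel [(0.9, array([ 0.43 , -0.32 ,  0.168]))]
top mallet [(0.79, array([ 0.511,  0.011, -0.003]))]
```

View pics/lift2.png

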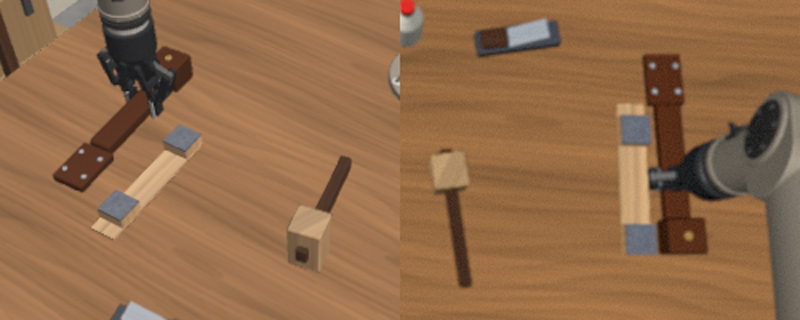

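The neck hangs level and balanced with near-zero moment. The rest is bare, and the mallet stands upright at (450,170) in the right crop. I'll carry the neck over to the cradle.

Run:
```python
from h import *
n=manip.sense()["position"][:2]
manip.move_l([*n,.24],v=.15)
manip.goto([.47,0,.24],down(0))
g=pt(C,-.049)+[-.0,.0005]
manip.goto([*g,.2],down(C[2])); manip.hold(.2)
manip.move_l([*g,.10],v=.12); manip.move_l([*g,.0705],v=.06); manip.hold(.8); st("end")
for c in("scene","top"):
    im=cams.grab_frame(c); cv2.imwrite(f"pics/{c}4.png",im[:,:,::-1])
    for t in("neck_balance","neck_heel","cradle_hold","mallet_grip"): print(c,t,[(round(d["confidence"],2),np.round(d["centre"],3)) for d in cams.landmark_of(c,t)][:1])
a=cv2.imread("pics/scene4.png")[130:330,300:550]; b=cv2.imread("pics/top4.png")[130:330,170:420]
cv2.imwrite("pics/end.png",cv2.resize(np.hstack([a,b]),None,fx=1.6,fy=1.6,interpolation=cv2.INTER_CUBIC))
```

```text
end 28.55 [0.5015 0.3098 0.0705] w 0.0371 ff 61.3 F [ 0.4  0.6 -3.7] T [-0.01  0.01  0.04]
scene neck_balance [(0.57, array([0.499, 0.311, 0.082]))]
scene neck_heel [(0.72, array([0.427, 0.322, 0.082]))]
scene cradle_hold [(0.66, array([0.502, 0.312, 0.04 ]))]
scene mallet_grip [(0.59, array([ 0.45 , -0.   ,  0.043]))]
top neck_balance []
top neck_heel [(0.91, array([0.425, 0.318, 0.078]))]
top cradle_hold [(0.41, array([ 0.453, -0.002,  0.043]))]
top mallet_grip [(0.8, array([ 0.456, -0.001,  0.043]))]
```

View pics/end.png

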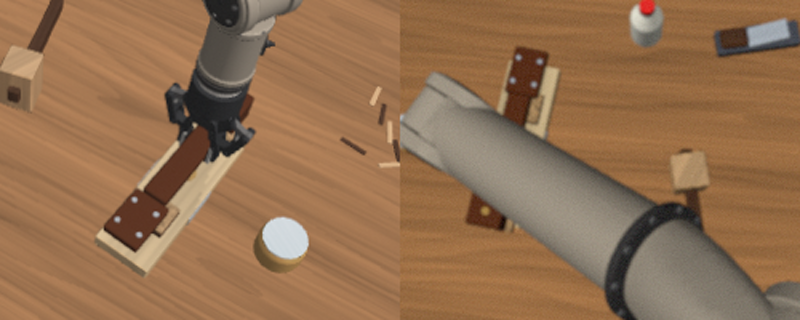

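The neck hovers in line over the cradle. The headstock is at (140,218) in the left crop, the heel is over the heel pad at (487,210) in the right crop, and the mallet stands free at (690,170). Handing in.

```bash
python3 -c "
from cell import order
print(order.hand_in())"
```

```text
the job is handed in; nothing more can be done
None
```

I handed the job in at about 29 s, with no verdict returned: the peg is home, the mallet stands free on the bench, and the neck is held level about 3 cm above the cork, in line, heel over the heel pad.

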